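Fit a label holder behind the riser's front lip and hold it home

TASK

First move the white pot with the red lid, which is standing over the empty label pocket at the front of the steel riser, into the blue tray and let it stand there upright. Then take the green label holder out of its grey stand and push its tongue down behind the riser's front lip, into that pocket and against the spring, until its flange meets the lip. Finish while still holding it pressed fully home, do not let go, and leave everything else where it is.

Things in the scene. Friction and masses are not known exactly. Their poses are not given: they have to be found in the camera images.
- riser: Fixed low steel riser, 200 (x) by 300 mm (y), origin underside centre, deck 90 mm above the bench. Its front edge (-x, facing the robot) is a lip level with the deck; the slot behind it is closed except at the pocket. A second green label holder, already fitted, is part of it: 60 mm wide, reaching 62 mm above the deck, 120 mm to riser +y of the pocket.
- pocket (a point): Centre of the mouth of the empty label pocket, at deck height; axes as the riser's (x across the slot, y along it, z up). Pocket 62 mm long (y), 8 mm wide (x), widening to 16 mm over its top 8 mm. The lip's front face lies 12 mm to -x. An orange spring strip lies inside, its top 22 mm below the mouth.
- strip (a joint): How far the orange spring strip in the pocket is pressed down, m: 0 free, 0.008 with a holder fully home, flange on lip and deck (tongue end 30 mm below the mouth). The spring pushes back with about 3 N at first touch, 9.5 N at 0.008, and lifts the holder when it is not pressed.
- holder: Loose green label holder, white card on both faces, about 60 g, upright in the stand; same after a half turn. Origin: underside centre of its tongue; thin in x, wide in y. Tongue 5 x 50 mm, z 0-30 mm (lowest 4 mm: 3 x 46 mm); flange 26 x 52 mm, z 30-36; grip plate 10 x 60 mm, z 36-92: pinch it across its 10 mm from above.
- stand: Grey slotted block, 44 (x) by 78 (y) by 36 mm high, fixed; origin centre of its underside. The label holder stands in its 9 mm wide slot (along y), flange on the block's top, holder origin 6 mm above the bench.
- pot: White round pot with a red lid, closed, 49 mm across at the lid, 46 to 42 mm below it, 60 mm high, about 140 g; origin centre of its underside, z up. It starts on the riser's deck, overhanging the pocket.
- tray: Shallow blue tray, 150 (x) by 130 (y) by 16 mm high, walls 4 mm, floor 4 mm thick, fixed; origin centre of its underside, z up.
- cups: Bystander: stack of red and white cups, 70 mm across, 118 mm high, on the riser's deck at the back; origin underside centre.
- jar: Bystander: amber jar, 60 mm across, 85 mm high, on the riser's deck at the back; origin underside centre.
- bottle: Bystander: white bottle with blue cap, 60 mm across, 170 mm high, on the bench; origin underside centre.
- bowl: Bystander: steel bowl, 100 mm across, 55 mm high, on the bench; origin underside centre.
- pot2: Bystander: white pot with a BLUE lid, 49 mm across, 60 mm high, on the bench between robot and riser; origin underside centre.
- spatula: Bystander: spatula lying on the bench.
Not all that is in view belongs to the job. Several things have the shape of the tray; the one meant has the colours described above.

How it is judged:
By the outcome, as a careful person would: the job done as asked, in the order asked, and still so for the second after the job is handed in, while the arm keeps its last pose, push and grip.
It also fails if it takes over 61 s, if anything falls off the work surface, if the arm or the gripper's body presses on something with over 40 N, if the wrist force passes 120 N, or if a joint passes its speed limit or range.

ROBOT

A 7-joint arm with a two-finger parallel gripper is mounted at the origin on the work surface. World frame = base frame: x ahead of the robot, y to its left, z up, the work surface at z = 0. Lengths are in mm, angles in rad, forces in N, time in s.
With the tool pointing down it reaches from about 425 to 875 mm from the base axis. Payload 9.9 kg.
Tool frame: the origin (TCP) lies midway between the tips of the shut fingers; the grasp point (between the pads) lies 19 mm behind it; z points along the fingers, y is the line along which they close (so a half turn about z gives the same grasp; the last joint's range is limited). The gripper opens to 85 mm and grips with 20 to 120 N. Pads are 22 mm wide; open, the fingers measure 114 mm over their backs; the gripper's body (76 mm by 85 mm) begins 54 mm behind the grasp point. The pads swing forward as they close: fully open they stand 13 mm farther back than shut.
Start: joints at [1.136, 0.576, 0.025, 1.437, -0.015, 1.129, -0.057], TCP at [231.968, -633.893, 231.289] pointing down, gripper open.
Joint ranges: [-2.76, 2.76], [-0.34, 2.15], [-1.52, 1.57], [0.19, 2.46], [-1.09, 4.23], [0.17, 1.99], [-2.82, 2.82]. Speed limits (rad/s): [2.22, 2.22, 3.01, 3.01, 3.14, 3.14, 3.14].

INTERFACE

Orientations are given as [roll, pitch, yaw] about the fixed x, y, z axes, in that order (R = Rz(yaw) Ry(pitch) Rx(roll)).
In Python, from bench import * gives the robot as it stands.
- The arm moves only by the tool apply_moves, never from a script. Its argument "rows" is a list of rows, each an object with "rot": the turn, a rotation vector about the tool's x, y, z in degrees, a list of three; "linear": the shift along the tool's x, y, z in mm, a list of three; "grip": the gripper's target within -1 to 1 (shut at 1, half-way at 0, fully open at -1). In form: [{"rot": [ax, ay, az], "linear": [x, y, z], "grip": grip}, ...]. A call has 1 to 20 rows; each row shifts and turns the commanded pose from where the row before left it, along the tool's axes as they then stand; what a row does not reach is not made up. A row lasts 1/10 s, in which the tool goes at most 50 mm and 8.59 degrees, less where a joint would pass 70% of its speed; a pose out of reach is approached as far as the arm can. A call is refused whole if a number of a shift passes 50 or a number of a turn 8.59, either way. A call with a gripper value outside its range is refused whole. The fingers move at their own pace and stop on an object; "squeeze" is the grip in N (left out, the last holds). Time passes only in rows, so rows that do not move let the fingers close. It gives the time, the measured TCP pose, the force, the opening and the grip force at its end, in the units of the state.
- get_state(): the state, without advancing time (a new reading comes with each control period).
- get_image(name): name is "scene" or "top" or "wrist"; returns (picture, depth): 480x640x3 uint8, blue, green, red; 480x640 float32, mm along the optical axis (not along the pixel's ray), 0 where there is no reading.
- camera_params(name): a dict with "fx", "fy", "cx", "cy" (pixels), "dist_coeffs" ([k1, k2, p1, p2, k3] as OpenCV has them; the pictures are not rectified), "rvec" (rotation vector, rad) and "tvec" (3), from world to camera coordinates, as OpenCV has them; the wrist camera has in their place "T_tool_cam" (4x4, takes a point from camera to tool coordinates, whose origin is the TCP and whose axes are the flange's). Camera axes: x right, y down, z forward; pixel columns grow to the right and rows downward; lengths in mm; the calibration is good to about 2 mm. A picture is of the moment at which its call begins: read the wrist's pose just before it. camera_params takes no time and is no camera call.
- sign_off(): hands the job in; it is judged then, once.
The state is a dict: "time": time; "qpos": joint angles; "qvel": joint speeds; "joint_efforts": joint torques, N m; "tool_pos": TCP position; "eef_rot": TCP orientation; "ft_force": force on the tool from outside, world axes, zero at the start; "torque": the same for the moment, N m; "opening": finger opening in mm; "finger_force": force on a finger pad.
Only numpy, scipy, OpenCV 4.12 (cv2) and the standard library are available. Lean on these libraries where they do the work, as an engineer would, in place of code of your own. Each camera call takes 0.05 s, during which the arm holds its last target. There are 200 camera calls.

## Working session

There is one attempt and no reset: what is moved stays moved. The work goes in short steps, Python scripts to look and compute and a tool call to move; the robot and the scene stay as the last step left them, time stands still between calls to the robot, and variables do not carry over. Pictures are saved under pics/ and viewed, at most 10 in all, crops included, and the job is handed in when it is done.

Besides the shell and the picture viewer there is one more tool, called after ">>>" as a command line: name --argument value ..., lists and objects as JSON in quotes. apply_moves: Moves the arm, as the interface text tells. Its arguments: {"type":"object","properties":{"rows":{"type":"array"},"squeeze":{"type":"number"}},"required":["rows"]}

```bash
mkdir -p pics
cat > h.py <<'E'
from bench import *
import numpy as np, cv2
from scipy.spatial.transform import Rotation as R
def cam(n):
    p=camera_params(n);K=np.array([[p['fx'],0,p['cx']],[0,p['fy'],p['cy']],[0,0,1]]);d=np.array(p['dist_coeffs'],float)
    if 'T_tool_cam' in p:
        s=get_state();T=np.eye(4);T[:3,:3]=R.from_euler('xyz',s['eef_rot']).as_matrix();T[:3,3]=s['tool_pos']
        M=T@np.array(p['T_tool_cam'])
    else:
        M=np.eye(4);M[:3,:3]=cv2.Rodrigues(np.array(p['rvec'],float))[0];M[:3,3]=np.ravel(p['tvec']);M=np.linalg.inv(M)
    return K,d,M
def snap(n,tag):
    K,d,M=cam(n);im,dep=get_image(n);cv2.imwrite(f'pics/{tag}.png',im);np.savez(f'{tag}.npz',im=im,dep=dep,K=K,d=d,M=M);return im
def ray(tag,u,v):
    z=np.load(tag+'.npz');q=cv2.undistortPoints(np.array([[[u,v]]],float),z['K'],z['d'])[0,0]
    return z['M'],np.array([q[0],q[1],1.]),z['dep']
def atz(tag,u,v,h):
    M,q,_=ray(tag,u,v);D=M[:3,:3]@q;o=M[:3,3];return (o+D*(h-o[2])/D[2]).round(1)
def atd(tag,u,v):
    M,q,dep=ray(tag,u,v);z=np.median(dep[v-1:v+2,u-1:u+2]);return (M[:3,:3]@(q*z)+M[:3,3]).round(1)
E
python3 - <<'E'
from h import *
snap('scene','s0');snap('top','t0')
s=get_state();print(s)
E
```

```text
{'time': 0.1, 'qpos': array([ 1.13621035,  0.57638547,  0.02484907,  1.43780562, -0.01498057,
        1.12901854, -0.05651931]), 'qvel': array([-0.00087306, -0.00313146, -0.00025776, -0.00182146, -0.00104864,
        0.00104959,  0.00016931]), 'joint_efforts': array([ 6.08856208e-03, -7.67312980e+01,  2.25797653e+00, -2.86608660e+01,
        1.58501248e-02,  8.52294877e-03,  3.56381702e-05]), 'tool_pos': array([ 231.8169672 , -633.51811167,  230.57748915]), 'eef_rot': array([-3.14016307e+00,  8.95405107e-05,  3.50806367e-01]), 'ft_force': array([-0.00239241, -0.23844321, -0.16502196]), 'torque': array([-0.04159132, -0.0660496 ,  0.01472337]), 'finger_force': 0.0, 'opening': 85.50167249578334}
```

View pics/t0.png

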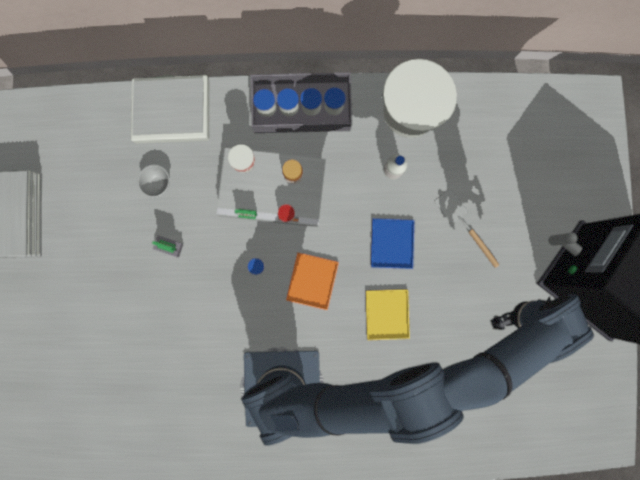

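View pics/s0.png

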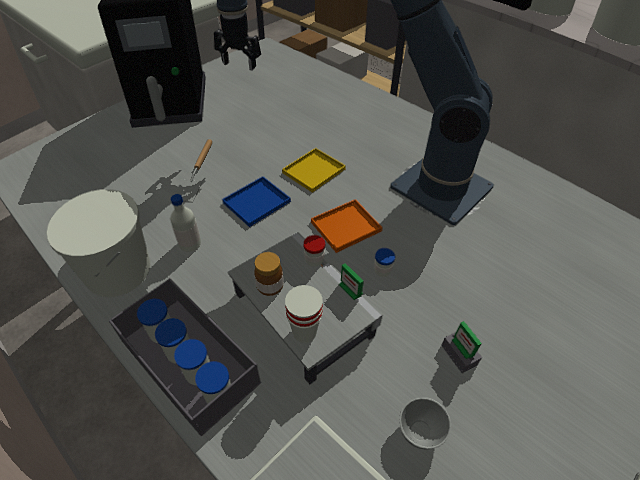

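The top view shows three trays: blue at (392,242), orange at (313,280) and yellow at (387,314). Only the first is blue, so that's the tray. The red-lid pot is at (286,213) on the riser front; the pot at (256,267) has a blue lid, so it's a bystander. The loose holder is in its stand at (165,246), and the green one at (246,213) is already fitted. I'll confirm these in an enlarged crop.

Run:
```python
from h import *
im=cv2.imread('pics/t0.png');c=im[140:290,140:430];
cv2.imwrite('pics/c0.png',cv2.resize(c,(797,412),interpolation=cv2.INTER_CUBIC))
for n,u,v,h in [('pot lid',286,213,150),('tray',392,242,16),('pot2',256,267,60),('holder',165,245,98),('fitted',246,213,152),('bottle',397,165,85),('cups',241,157,208),('jar',292,170,175),('bowl',153,180,50),
 ('rFL',218,212,90),('rFR',317,224,90),('rBR',325,156,90),('rBL',226,148,90)]:
    print(n,atz('t0',u,v,h),atd('t0',u,v))
for n,u,v,h in [('pot lid',314,243,150),('tray',257,201,16),('holder',466,341,80),('fitted',352,282,130)]:
    print('S',n,atz('s0',u,v,h),atd('s0',u,v))
```

```text
pot lid [521.2 -33.3 150. ] [521.1 -33.3 151. ]
tray [ 437.9 -347.9   16. ] [ 438.3 -348.9    8. ]
pot2 [371.5  63.3  60. ] [371.5  63.1  61.6]
holder [441.1 326.3  98. ] [441.1 326.   99.2]
fitted [523.8  79.5 152. ] [524.3  80.1 147. ]
bottle [ 662.8 -361.1   85. ] [ 650.4 -350.8  155.8]
cups [673.2  84.8 208. ] [673.2  84.7 208.4]
jar [639.  -53.6 175. ] [638.7 -53.6 177.2]
bowl [641.8 374.9  50. ] [648.8 387.1   6.2]
rFL [534.8 169.3  90. ] [534.7 169.1  90.8]
rFR [ 492.6 -120.2   90. ] [ 492.5 -120.2   91.7]
rBR [ 692.9 -148.5   90. ] [ 709.9 -150.3    1.6]
rBL [724.5 143.7  90. ] [724.3 143.6  91.2]
S pot lid [524.5 -30.6 150. ] [524.5 -30.5 150.1]
S tray [ 440.3 -336.9   16. ] [ 433.7 -346.     5.3]
S holder [454.7 340.6  80. ] [449.1 339.8  71.4]
S fitted [534.5  91.5 130. ] [535.1  91.9 131. ]
```

View pics/c0.png

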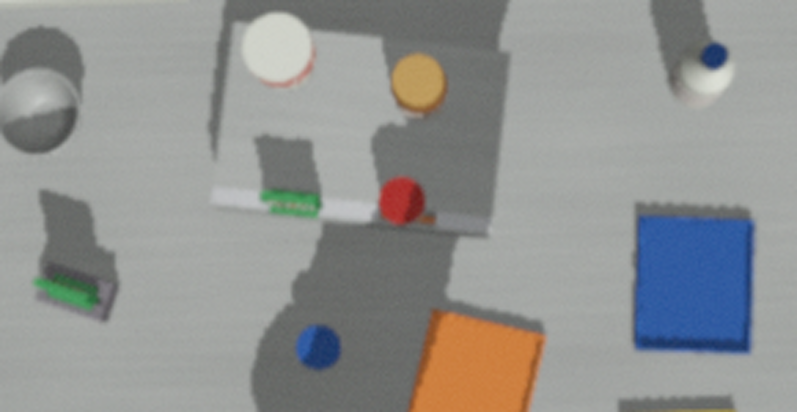

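Crop confirms it: red lid at (400,200) in the crop with the orange strip peeking out beside it, blue tray on the right, loose holder in its stand on the left. Next is a hover above the pot, turned so the fingers close across the riser.

```bash
cat >> h.py <<'E'
def go(x,y,z,yaw=None):
    s=get_state();p=s['tool_pos'];e=np.degrees(s['eef_rot']);yw=e[2] if yaw is None else yaw
    Rt=R.from_euler('xyz',[180,0,yw],degrees=True).as_matrix()
    print('at',p.round(1),e.round(1),'F',s['ft_force'].round(1),'op',round(s['opening'],1),'t',s['time'])
    print('rot z tool',round(-(yw-e[2]),2),'then linear',(Rt.T@(np.array([x,y,z])-p)).round(1))
E
python3 -c "
from h import *
go(522,-32,250,82)"
```

```text
at [ 231.8 -633.5  230.6] [-179.9    0.    20.1] F [-0.  -0.2 -0.2] op 85.5 t 0.1
rot z tool -61.9 then linear [636.  203.6 -19.4]
```

>>> apply_moves --rows '[{"rot": [0,0,-7.74],"linear": [0,0,-2.4],"grip": -1},{"rot": [0,0,-7.74],"linear": [0,0,-2.4],"grip": -1},{"rot": [0,0,-7.74],"linear": [0,0,-2.4],"grip": -1},{"rot": [0,0,-7.74],"linear": [0,0,-2.4],"grip": -1},{"rot": [0,0,-7.74],"linear": [0,0,-2.4],"grip": -1},{"rot": [0,0,-7.74],"linear": [0,0,-2.4],"grip": -1},{"rot": [0,0,-7.74],"linear": [0,0,-2.4],"grip": -1},{"rot": [0,0,-7.74],"linear": [0,0,-2.4],"grip": -1},{"rot": [0,0,0],"linear": [42,13.6,0],"grip": -1},{"rot": [0,0,0],"linear": [42,13.6,0],"grip": -1},{"rot": [0,0,0],"linear": [42,13.6,0],"grip": -1},{"rot": [0,0,0],"linear": [42,13.6,0],"grip": -1},{"rot": [0,0,0],"linear": [42,13.6,0],"grip": -1},{"rot": [0,0,0],"linear": [42,13.6,0],"grip": -1},{"rot": [0,0,0],"linear": [42,13.6,0],"grip": -1},{"rot": [0,0,0],"linear": [42,13.6,0],"grip": -1},{"rot": [0,0,0],"linear": [42,13.6,0],"grip": -1},{"rot": [0,0,0],"linear": [42,13.6,0],"grip": -1},{"rot": [0,0,0],"linear": [42,13.6,0],"grip": -1},{"rot": [0,0,0],"linear": [42,13.6,0],"grip": -1}]'

```text
time: 2.1
tool_pos: [463.9, -155.8, 250.4]
eef_rot: [-3.141, 0.0, 1.431]
ft_force: [-0.2, -0.6, 0.1]
opening: 85.8
finger_force: 0.0
```

>>> apply_moves --rows '[{"rot": [0,0,0],"linear": [42,13.6,0],"grip": -1},{"rot": [0,0,0],"linear": [42,13.6,0],"grip": -1},{"rot": [0,0,0],"linear": [30,10,0],"grip": -1},{"rot": [0,0,0],"linear": [18,3,0],"grip": -1},{"rot": [0,0,0],"linear": [0,0,0],"grip": -1},{"rot": [0,0,0],"linear": [0,0,0],"grip": -1}]'

```text
time: 2.7
tool_pos: [521.3, -32.6, 250.2]
eef_rot: [-3.141, 0.001, 1.432]
ft_force: [0.0, -0.2, -1.0]
opening: 85.2
finger_force: 0.0
```

```bash
python3 -c "
from h import *
go(522,-32,106,82)
snap('wrist','w0')"
```

```text
at [521.3 -32.6 250.2] [-179.9    0.    82. ] F [ 0.  -0.2 -1. ] op 85.2 t 2.7
rot z tool 0.05 then linear [  0.7   0.6 144.2]
```

View pics/w0.png

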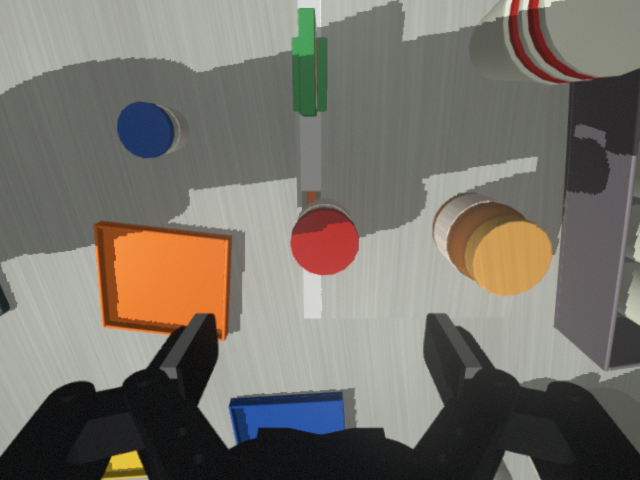

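The wrist view shows the red lid at (324,240). The spring's end is visible at (311,196), the fitted holder's plate top runs (308,10)-(308,113), and the slot lies vertically near u≈311.

```bash
python3 -c "
from h import *
print(atz('w0',324,240,150),atd('w0',324,240))
print('lip',[atd('w0',*q) for q in [(300,180),(301,120),(303,310),(320,310),(322,130)]])
print('spring',atz('w0',311,192,68),atd('w0',311,196),atz('w0',305,192,90),atz('w0',318,192,90))
print('fitted',atz('w0',300,10,152),atz('w0',315,10,152),atz('w0',299,112,152),atz('w0',316,112,152),atd('w0',307,60))
"
```

```text
[522.7 -30.1 150. ] [522.8 -30.  150.4]
lip [array([508. ,   5.7,  90.4]), array([516.1,  52.6,  90.7]), array([ 492. , -114.4,   90.4]), array([ 507.7, -116.8,   90. ]), array([531.5,  42.7,  90.5])]
spring [514.4  -9.4  68. ] [513.9 -12.9  68.4] [510.6  -4.9  90. ] [521.4  -6.4  90. ]
fitted [527.9 112.7 152. ] [536.6 111.5 152. ] [518.6  56.3 152. ] [529.2  54.8 152. ] [528.   85.3 152.3]
```

>>> apply_moves --rows '[{"rot": [0,0,0],"linear": [0,0,30],"grip": -1},{"rot": [0,0,0],"linear": [0,0,30],"grip": -1},{"rot": [0,0,0],"linear": [0,0,20],"grip": -1}]'

```text
time: 3.05
tool_pos: [520.5, -34.3, 168.9]
eef_rot: [-3.14, 0.001, 1.429]
ft_force: [1.2, 0.7, 0.1]
opening: 85.3
finger_force: 0.0
```

>>> apply_moves --rows '[{"rot": [0,0,0],"linear": [4.5,1.6,10],"grip": -1},{"rot": [0,0,0],"linear": [0,0,25],"grip": -1},{"rot": [0,0,0],"linear": [0,0,20],"grip": -1},{"rot": [0,0,0],"linear": [0,0,8],"grip": -1},{"rot": [0,0,0],"linear": [0,0,0],"grip": 1},{"rot": [0,0,0],"linear": [0,0,0],"grip": 1},{"rot": [0,0,0],"linear": [0,0,0],"grip": 1},{"rot": [0,0,0],"linear": [0,0,0],"grip": 1},{"rot": [0,0,0],"linear": [0,0,0],"grip": 1},{"rot": [0,0,0],"linear": [0,0,0],"grip": 1},{"rot": [0,0,0],"linear": [0,0,0],"grip": 1}]' --squeeze 40

```text
time: 4.15
tool_pos: [524.7, -28.2, 108.8]
eef_rot: [3.139, -0.0, 1.431]
ft_force: [-0.7, -1.5, 7.4]
opening: 47.5
finger_force: 40.4
```

>>> apply_moves --rows '[{"rot": [0,0,0],"linear": [0,0,-10],"grip": 1},{"rot": [0,0,0],"linear": [0,0,-25],"grip": 1},{"rot": [0,0,0],"linear": [0,0,-30],"grip": 1},{"rot": [0,0,0],"linear": [0,0,-25],"grip": 1},{"rot": [0,0,0],"linear": [-15,-2,-10],"grip": 1},{"rot": [0,0,0],"linear": [-30,-4,0],"grip": 1},{"rot": [0,0,0],"linear": [-35,-4.5,0],"grip": 1},{"rot": [0,0,0],"linear": [-35,-4.5,0],"grip": 1},{"rot": [0,0,0],"linear": [-35,-4.5,0],"grip": 1},{"rot": [0,0,0],"linear": [-35,-4.5,0],"grip": 1},{"rot": [0,0,0],"linear": [-35,-4.5,0],"grip": 1},{"rot": [0,0,0],"linear": [-35,-4.5,0],"grip": 1},{"rot": [0,0,0],"linear": [-33,-3.5,0],"grip": 1},{"rot": [0,0,0],"linear": [-25,-3,20],"grip": 1},{"rot": [0,0,0],"linear": [-15,-1.5,30],"grip": 1},{"rot": [0,0,0],"linear": [0,0,40],"grip": 1},{"rot": [0,0,0],"linear": [0,0,40],"grip": 1},{"rot": [0,0,0],"linear": [0,0,20],"grip": 1},{"rot": [0,0,0],"linear": [0,0,0],"grip": 1},{"rot": [0,0,0],"linear": [0,0,0],"grip": 1}]'

```text
time: 6.15
tool_pos: [438.2, -347.3, 58.4]
eef_rot: [3.141, 0.0, 1.432]
ft_force: [1.4, -0.6, -1.8]
opening: 47.4
finger_force: 41.8
```

```bash
python3 -c "
from h import *
go(438,-348,23,82);s=get_state();print(s['finger_force'])"
```

```text
at [ 438.2 -347.3   58.4] [180.   0.  82.] F [ 1.4 -0.6 -1.8] op 47.4 t 6.15
rot z tool 0.03 then linear [-0.7 -0.1 35.4]
41.79600656032562
```

>>> apply_moves --rows '[{"rot": [0,0,0],"linear": [0,0,18],"grip": 1},{"rot": [0,0,0],"linear": [0,0,10],"grip": 1},{"rot": [0,0,0],"linear": [0,0,4],"grip": 1},{"rot": [0,0,0],"linear": [0,0,2],"grip": 1},{"rot": [0,0,0],"linear": [0,0,1],"grip": 1},{"rot": [0,0,0],"linear": [0,0,0],"grip": 1},{"rot": [0,0,0],"linear": [0,0,0],"grip": 1}]'

```text
time: 6.85
tool_pos: [438.0, -347.3, 22.9]
eef_rot: [3.141, 0.0, 1.431]
ft_force: [0.3, -0.4, -0.2]
opening: 47.6
finger_force: 41.8
```

>>> apply_moves --rows '[{"rot": [0,0,0],"linear": [0,0,0.5],"grip": 0.2},{"rot": [0,0,0],"linear": [0,0,0],"grip": -0.3},{"rot": [0,0,0],"linear": [0,0,0],"grip": -0.8},{"rot": [0,0,0],"linear": [0,0,0],"grip": -0.8},{"rot": [0,0,0],"linear": [0,0,0],"grip": -0.8},{"rot": [0,0,0],"linear": [0,0,-15],"grip": -0.8},{"rot": [0,0,0],"linear": [0,0,-35],"grip": -0.8},{"rot": [0,0,0],"linear": [0,0,-45],"grip": -0.8},{"rot": [0,0,0],"linear": [0,0,-45],"grip": -0.8},{"rot": [0,0,0],"linear": [0,0,-45],"grip": -0.8},{"rot": [0,0,0],"linear": [0,0,-35],"grip": -0.8},{"rot": [0,0,0],"linear": [0,0,0],"grip": -0.8}]'

```text
time: 8.05
tool_pos: [439.9, -348.3, 247.0]
eef_rot: [3.134, 0.004, 1.431]
ft_force: [-0.7, -0.4, -0.9]
opening: 76.6
finger_force: 0.0
```

```bash
python3 -c "
from h import *
print(get_state()['opening'])
w=snap('wrist','w1');t=snap('top','t1')
c=cv2.resize(t[180:280,150:430],(784,280),interpolation=cv2.INTER_CUBIC);w=cv2.resize(w,(426,319))
o=np.zeros((600,784,3),np.uint8);o[:280]=c;o[280:599,:426]=w;cv2.imwrite('pics/m1.png',o)
print(atd('t1',165,245))
go(437,320,260,76)"
```

```text
76.63041438859275
[441.2 326.8  95.8]
at [ 437.9 -347.4  242.6] [1.799e+02 1.000e-01 8.200e+01] F [ 0.7  0.2 -0.9] op 76.8 t 8.15
rot z tool 6.0 then linear [ 647.3 -162.3  -17.4]
```

View pics/m1.png

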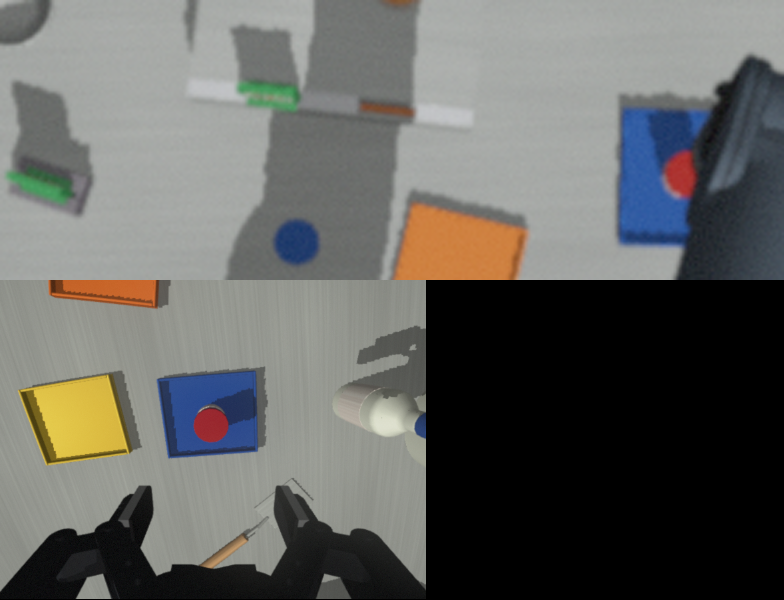

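The pot stands upright in the blue tray (lid at (210,424) in the wrist inset), and the pocket with its orange strip is now free at (385,109) in the top inset. On the way to the stand I'll stop over the pocket to measure it.

>>> apply_moves --rows '[{"rot": [0,0,0],"linear": [20,1.8,0],"grip": -0.8},{"rot": [0,0,0],"linear": [40,3.5,0],"grip": -0.8},{"rot": [0,0,0],"linear": [45,4,0],"grip": -0.8},{"rot": [0,0,0],"linear": [45,4,0],"grip": -0.8},{"rot": [0,0,0],"linear": [45,4,0],"grip": -0.8},{"rot": [0,0,0],"linear": [45,4,0],"grip": -0.8},{"rot": [0,0,0],"linear": [33,3,0],"grip": -0.8},{"rot": [0,0,0],"linear": [20,1.7,0],"grip": -0.8},{"rot": [0,0,0],"linear": [0,0,0],"grip": -0.8},{"rot": [0,0,0],"linear": [0,0,0],"grip": -0.8},{"rot": [0,0,0],"linear": [0,0,0],"grip": -0.8}]'

```text
time: 9.25
tool_pos: [503.6, -62.0, 241.1]
eef_rot: [-3.14, 0.001, 1.43]
ft_force: [0.8, -1.1, -0.2]
opening: 76.9
finger_force: 0.0
```

```bash
python3 -c "
from h import *
w=snap('wrist','w2')
cv2.imwrite('pics/c2.png',cv2.resize(w[:320,200:440],(600,800))[0:600])
go(437,320,250,76)"
```

```text
at [503.7 -62.1 241.4] [-179.9    0.    81.9] F [ 0.5 -0.9  0.2] op 77.2 t 9.3
rot z tool 5.91 then linear [ 354.6 -157.2   -8.6]
```

View pics/c2.png

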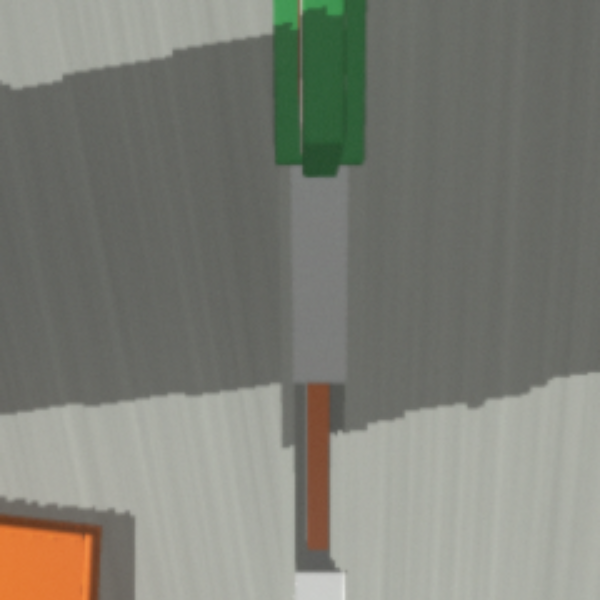

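Crop of the pocket: mouth ends at crop rows 382 and 572, sides at columns ~293 and ~346, and the spring strip at columns 307-329 down to row 549.

```bash
python3 -c "
from h import *
f=lambda c,r,h: atz('w2',200+c/2.5,r/2.5,h)
a=f(319,382,90);b=f(320.5,572,90);print(a,b,'mid',(a+b)/2,'len',np.linalg.norm(a-b))
print('mouth x',f(291,400,90),f(346,400,90),'bot',f(296,560,90),f(346,560,90))
c=f(318,400,68);d=f(318,549,68);print('spring',c,d)
print('spr w',f(307,480,68),f(329,480,68))
v=(a-b);print('yaw',np.degrees(np.arctan2(-v[0],v[1])))
# green plate fitted bounds in depth cloud
z=np.load('w0.npz');im=z['im'];hsv=cv2.cvtColor(im,cv2.COLOR_BGR2HSV);m=cv2.inRange(hsv,(45,80,30),(80,255,255))>0
P=np.array([atd('w0',u,v) for v,u in zip(*np.nonzero(m)) if v<150 and v>1])
P=P[abs(P[:,2]-152)<2];r=cv2.minAreaRect(P[:,:2].astype(np.float32));print(len(P),r)
y=np.radians(8.3);c=np.array(r[0]);print('pocket via fitted',c-120*np.array([np.sin(y),np.cos(y)]))
"
```

```text
[515.7  -4.3  90. ] [507.9 -66.2  90. ] mid [511.8  -35.25  90.  ] len 62.38950232210545
mouth x [506.2  -8.6  90. ] [523.5 -11.   90. ] bot [500.3 -61.   90. ] [517.  -63.3  90. ]
spring [514.8 -11.8  68. ] [507.8 -63.9  68. ]
spr w [507.3 -38.6  68. ] [514.9 -39.7  68. ]
yaw -7.181970385324958
1718 ((527.3211669921875, 83.91658020019531), (59.58169174194336, 10.047983169555664), 82.53402709960938)
pocket via fitted [509.99842287 -34.82651449]
```

>>> apply_moves --rows '[{"rot": [0,0,2],"linear": [0,0,0],"grip": -0.8},{"rot": [0,0,4],"linear": [0,0,0],"grip": -0.8},{"rot": [0,0,0],"linear": [20,-9,0],"grip": -0.8},{"rot": [0,0,0],"linear": [42,-18.5,0],"grip": -0.8},{"rot": [0,0,0],"linear": [42,-18.5,0],"grip": -0.8},{"rot": [0,0,0],"linear": [42,-18.5,0],"grip": -0.8},{"rot": [0,0,0],"linear": [42,-18.5,0],"grip": -0.8},{"rot": [0,0,0],"linear": [42,-18.5,0],"grip": -0.8},{"rot": [0,0,0],"linear": [42,-18.5,0],"grip": -0.8},{"rot": [0,0,0],"linear": [30,-13,0],"grip": -0.8},{"rot": [0,0,0],"linear": [20,-9,0],"grip": -0.8},{"rot": [0,0,0],"linear": [0,0,0],"grip": -0.8},{"rot": [0,0,0],"linear": [0,0,0],"grip": -0.8},{"rot": [0,0,0],"linear": [0,0,0],"grip": -0.8}]'

```text
time: 10.7
tool_pos: [444.9, 284.3, 241.8]
eef_rot: [3.141, 0.001, 1.324]
ft_force: [0.6, -0.6, 0.2]
opening: 77.2
finger_force: 0.0
```

```bash
python3 -c "
from h import *
w=snap('wrist','w3')
z=np.load('w3.npz');im=z['im'];hsv=cv2.cvtColor(im,cv2.COLOR_BGR2HSV);m=cv2.inRange(hsv,(45,80,30),(80,255,255))>0
P=np.array([atd('w3',u,v) for v,u in zip(*np.nonzero(m)) if v>1])
P=P[abs(P[:,2]-98)<3];r=cv2.minAreaRect(P[:,:2].astype(np.float32));print(len(P),r,P.mean(0))
cv2.imwrite('pics/c3.png',cv2.resize(w[:400],(800,500)))
go(437,320,250,76)"
```

```text
981 ((441.3797912597656, 337.99383544921875), (59.330020904541016, 9.950553894042969), 70.33160400390625) [441.76493374 338.89908257  98.20754332]
at [444.9 284.4 241.9] [1.80e+02 1.00e-01 7.59e+01] F [ 0.3 -0.4  0.2] op 76.8 t 10.75
rot z tool -0.13 then linear [ 32.6 -16.3  -8.1]
```

View pics/c3.png

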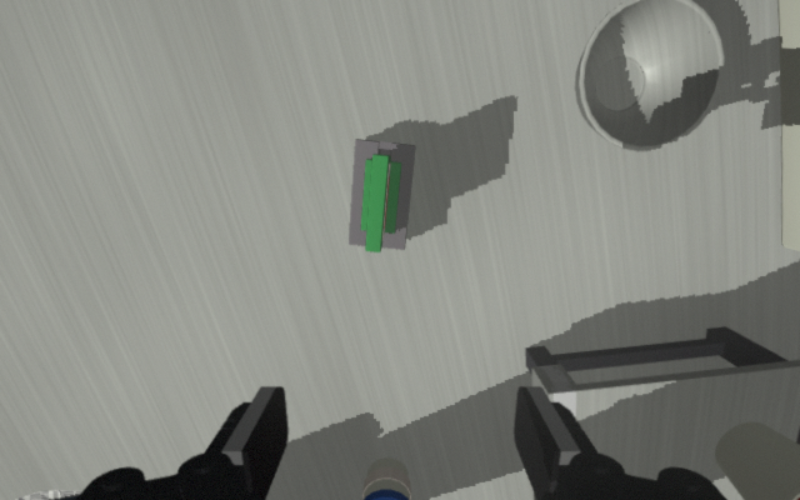

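The holder plate top is at about (376,203) in this crop, bright green, in its stand and clear of the bowl. I'll centre above it and measure again, because the top camera differs from the wrist by about 11 mm in y.

>>> apply_moves --rows '[{"rot": [0,0,5.6],"linear": [0,0,0],"grip": -0.8},{"rot": [0,0,0],"linear": [25,-11,10],"grip": -0.8},{"rot": [0,0,0],"linear": [24,-10,20],"grip": -0.8},{"rot": [0,0,0],"linear": [0,0,12],"grip": -0.8},{"rot": [0,0,0],"linear": [0,0,0],"grip": -0.8},{"rot": [0,0,0],"linear": [0,0,0],"grip": -0.8},{"rot": [0,0,0],"linear": [0,0,0],"grip": -0.8}]'

```text
time: 11.45
tool_pos: [441.6, 338.3, 200.8]
eef_rot: [3.141, -0.0, 1.227]
ft_force: [0.1, 0.2, -0.4]
opening: 76.8
finger_force: 0.0
```

```bash
python3 -c "
from h import *
snap('wrist','w4')
for t,lo in (('w4',0),('w3',0),('t0',0)):
    z=np.load(t+'.npz');im=z['im'];hsv=cv2.cvtColor(im,cv2.COLOR_BGR2HSV);m=cv2.inRange(hsv,(45,80,30),(80,255,255))>0
    vu=[(v,u) for v,u in zip(*np.nonzero(m)) if v>1 and u>1]
    P=np.array([atd(t,u,v) for v,u in vu]);k=(abs(P[:,2]-98)<4)&(P[:,1]>250);P=P[k];vu=np.array(vu)[k]
    print(t,len(P),cv2.minAreaRect(P[:,:2].astype(np.float32)),P[:,2].mean(),vu.mean(0))
go(441.5,338,65,70.3)"
```

```text
w4 1073 ((441.69580078125, 338.0165100097656), (60.10486602783203, 9.835012435913086), 70.70995330810547) 98.18881640260952 [239.06896552 322.0195713 ]
w3 981 ((441.3797912597656, 337.99383544921875), (59.330020904541016, 9.950553894042969), 70.33160400390625) 98.20754332313966 [161.60550459 301.05198777]
t0 55 ((441.6966247558594, 336.7641296386719), (54.78446960449219, 9.43799877166748), 70.948974609375) 97.71454545454546 [244.94545455 161.83636364]
at [441.6 338.5 200.8] [179.9  -0.   70.3] F [-0.1 -0.  -0.3] op 76.8 t 11.5
rot z tool 0.03 then linear [-5.000e-01  1.000e-01  1.358e+02]
```

Wrist (two views) and top camera now agree: holder at (441.6, 338), direction 70.5°, top at 98 mm as it should be. Descending to grasp.

>>> apply_moves --rows '[{"rot": [0,0,-0.3],"linear": [0,0,20],"grip": -0.8},{"rot": [0,0,0],"linear": [0,0,35],"grip": -0.8},{"rot": [0,0,0],"linear": [0,0,40],"grip": -0.6},{"rot": [0,0,0],"linear": [0,0,30],"grip": -0.4},{"rot": [0,0,0],"linear": [0,0,16],"grip": -0.2},{"rot": [0,0,0],"linear": [0,0,5],"grip": 0},{"rot": [0,0,0],"linear": [0,0,0],"grip": 0.4},{"rot": [0,0,0],"linear": [0,0,0],"grip": 1},{"rot": [0,0,0],"linear": [0,0,0],"grip": 1},{"rot": [0,0,0],"linear": [0,0,0],"grip": 1},{"rot": [0,0,0],"linear": [0,0,0],"grip": 1},{"rot": [0,0,0],"linear": [0,0,0],"grip": 1},{"rot": [0,0,0],"linear": [0,0,0],"grip": 1},{"rot": [0,0,0],"linear": [0,0,0],"grip": 1}]' --squeeze 80

```text
time: 12.9
tool_pos: [441.5, 339.7, 55.1]
eef_rot: [3.14, -0.001, 1.234]
ft_force: [-0.6, -1.2, 7.3]
opening: 9.1
finger_force: 79.1
```

>>> apply_moves --rows '[{"rot": [0,0,0],"linear": [0,0,-8],"grip": 1},{"rot": [0,0,0],"linear": [0,0,-15],"grip": 1},{"rot": [0,0,0],"linear": [0,0,-25],"grip": 1},{"rot": [0,0,0],"linear": [0,0,-30],"grip": 1},{"rot": [0,0,0],"linear": [0,0,-35],"grip": 1},{"rot": [0,0,-4],"linear": [0,0,-30],"grip": 1},{"rot": [0,0,-4],"linear": [0,0,-17],"grip": 1},{"rot": [0,0,-3.7],"linear": [0,0,0],"grip": 1},{"rot": [0,0,0],"linear": [0,0,0],"grip": 1},{"rot": [0,0,0],"linear": [0,0,0],"grip": 1},{"rot": [0,0,0],"linear": [0,0,0],"grip": 1}]'

```text
time: 14.0
tool_pos: [440.6, 339.1, 213.7]
eef_rot: [-3.141, 0.001, 1.437]
ft_force: [1.0, 0.0, -0.3]
opening: 9.0
finger_force: 78.3
```

```bash
python3 -c "
from h import *
go(511,-35,215,82.4)
snap('wrist','w5');print(get_state()['finger_force'])
z=np.load('w5.npz');hsv=cv2.cvtColor(z['im'],cv2.COLOR_BGR2HSV);m=cv2.inRange(hsv,(45,80,30),(80,255,255))>0
P=np.array([atd('w5',u,v) for v,u in zip(*np.nonzero(m)) if 1<v<478 and 1<u<638 ]);s=get_state()
P=(P-s['tool_pos'])@R.from_euler('xyz',s['eef_rot']).as_matrix()
P=P[(abs(P[:,0])<60)&(abs(P[:,1])<30)&(P[:,2]>-80)&(P[:,2]<80)];print(len(P),P.min(0),P.max(0));
T=P[P[:,2]<np.percentile(P[:,2],5)+12];print(T.min(0),T.max(0),T.mean(0))
"
```

```text
at [440.6 339.1 213.7] [-180.     0.    82.3] F [ 1.   0.  -0.3] op 9.0 t 14.0
rot z tool -0.06 then linear [-361.5  119.3   -1.3]
78.33078861236572
6841 [-23.51514678 -14.31971808 -75.17196992] [28.94709321 11.23691636 42.01946069]
[-23.51514678  -6.78166623 -75.17196992] [ 28.93006959   3.96866038 -31.5821111 ] [  7.11101585  -1.43962495 -42.74041485]
```

View pics/w5.png

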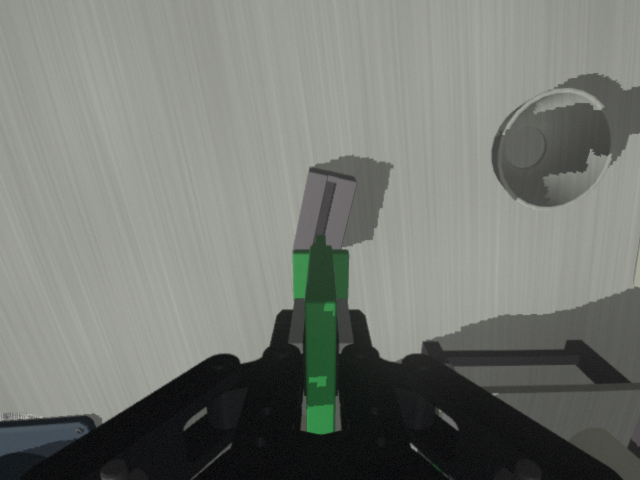

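The holder is held square (tongue and flange visible at (320,275)), its centre about 1 mm behind the TCP, and the stand at (325,205) is empty. Carrying it over the pocket.

>>> apply_moves --rows '[{"rot": [0,0,-0.1],"linear": [-15,5,0],"grip": 1},{"rot": [0,0,0],"linear": [-30,10,0],"grip": 1},{"rot": [0,0,0],"linear": [-42,14,0],"grip": 1},{"rot": [0,0,0],"linear": [-42,14,0],"grip": 1},{"rot": [0,0,0],"linear": [-42,14,0],"grip": 1},{"rot": [0,0,0],"linear": [-42,14,0],"grip": 1},{"rot": [0,0,0],"linear": [-42,14,0],"grip": 1},{"rot": [0,0,0],"linear": [-42,14,0],"grip": 1},{"rot": [0,0,0],"linear": [-35,11.7,0],"grip": 1},{"rot": [0,0,0],"linear": [-28,9.1,0],"grip": 1},{"rot": [0,0,0],"linear": [0,0,10],"grip": 1},{"rot": [0,0,0],"linear": [0,0,25],"grip": 1},{"rot": [0,0,0],"linear": [0,0,20],"grip": 1},{"rot": [0,0,0],"linear": [0,0,10],"grip": 1},{"rot": [0,0,0],"linear": [0,0,0],"grip": 1},{"rot": [0,0,0],"linear": [0,0,0],"grip": 1},{"rot": [0,0,0],"linear": [0,0,0],"grip": 1}]'

```text
time: 15.75
tool_pos: [513.2, -33.0, 149.9]
eef_rot: [3.14, -0.0, 1.44]
ft_force: [0.1, -0.0, -1.5]
opening: 9.2
finger_force: 78.4
```

```bash
python3 -c "
from h import *
go(511.7,-33.7,147,82.4)
a=snap('wrist','w6');b=snap('scene','s6');
o=np.zeros((600,800,3),np.uint8);o[:, :400]=cv2.resize(a[100:400,220:420],(400,600));o[:,400:]=cv2.resize(b[200:350,270:370],(400,600),interpolation=cv2.INTER_CUBIC);cv2.imwrite('pics/m6.png',o)
"
```

```text
at [513.2 -33.  149.9] [179.9  -0.   82.5] F [ 0.1 -0.  -1.5] op 9.2 t 15.75
rot z tool 0.13 then linear [-0.9 -1.4  2.9]
```

View pics/m6.png

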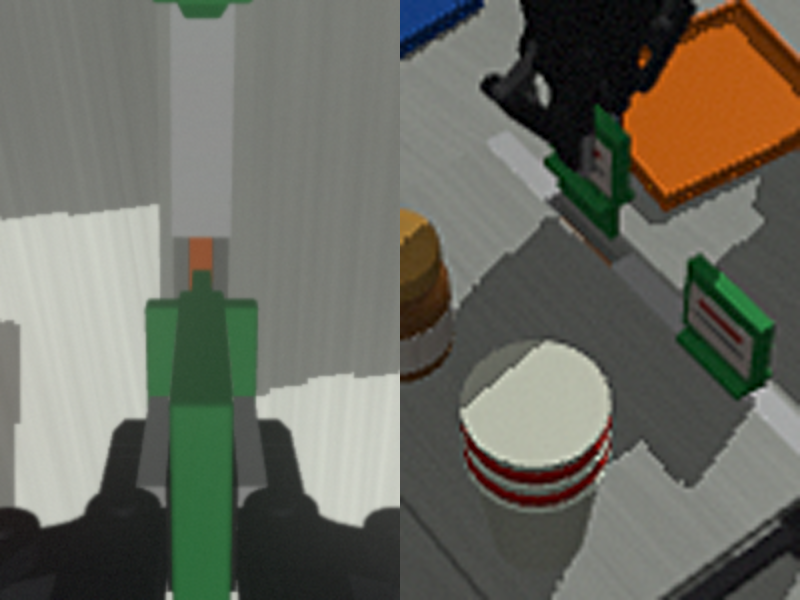

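The tongue lines up with the mouth (plate centre col 202, pocket centre col 200.5 in the left inset), so I'm correcting 0.7 mm and lowering while watching the force.

>>> apply_moves --rows '[{"rot": [0,0,0],"linear": [-0.5,-0.8,5],"grip": 1},{"rot": [0,0,0],"linear": [0,0,5],"grip": 1},{"rot": [0,0,0],"linear": [0,0,5],"grip": 1},{"rot": [0,0,0],"linear": [0,0,4],"grip": 1},{"rot": [0,0,0],"linear": [0,0,3],"grip": 1},{"rot": [0,0,0],"linear": [0,0,0],"grip": 1},{"rot": [0,0,0],"linear": [0,0,0],"grip": 1},{"rot": [0,0,0],"linear": [0,0,0],"grip": 1}]'

```text
time: 16.65
tool_pos: [512.0, -33.6, 127.1]
eef_rot: [3.141, -0.0, 1.44]
ft_force: [0.8, 0.1, -1.0]
opening: 8.9
finger_force: 78.4
```

>>> apply_moves --rows '[{"rot": [0,0,0],"linear": [0,0,4],"grip": 1},{"rot": [0,0,0],"linear": [0,0,4],"grip": 1},{"rot": [0,0,0],"linear": [0,0,3],"grip": 1},{"rot": [0,0,0],"linear": [0,0,2],"grip": 1},{"rot": [0,0,0],"linear": [0,0,2],"grip": 1},{"rot": [0,0,0],"linear": [0,0,0],"grip": 1},{"rot": [0,0,0],"linear": [0,0,0],"grip": 1},{"rot": [0,0,0],"linear": [0,0,0],"grip": 1}]'

```text
time: 17.45
tool_pos: [511.8, -33.6, 112.2]
eef_rot: [3.141, 0.0, 1.44]
ft_force: [-2.2, -0.3, 6.1]
opening: 9.0
finger_force: 79.4
```

>>> apply_moves --rows '[{"rot": [0,0,0],"linear": [0,0,1],"grip": 1},{"rot": [0,0,0],"linear": [0,0,1],"grip": 1},{"rot": [0,0,0],"linear": [0,0,1],"grip": 1},{"rot": [0,0,0],"linear": [0,0,0.5],"grip": 1},{"rot": [0,0,0],"linear": [0,0,0],"grip": 1},{"rot": [0,0,0],"linear": [0,0,0],"grip": 1},{"rot": [0,0,0],"linear": [0,0,0],"grip": 1}]'

```text
time: 18.15
tool_pos: [511.9, -33.7, 109.1]
eef_rot: [3.141, 0.0, 1.44]
ft_force: [-3.1, 0.1, 10.4]
opening: 9.5
finger_force: 80.4
```

>>> apply_moves --rows '[{"rot": [0,0,0],"linear": [0,0,0.5],"grip": 1},{"rot": [0,0,0],"linear": [0,0,0.5],"grip": 1},{"rot": [0,0,0],"linear": [0,0,0],"grip": 1},{"rot": [0,0,0],"linear": [0,0,0],"grip": 1},{"rot": [0,0,0],"linear": [0,0,0],"grip": 1}]'

```text
time: 18.65
tool_pos: [512.0, -33.7, 109.1]
eef_rot: [3.14, 0.001, 1.44]
ft_force: [-6.6, -1.3, 25.8]
opening: 9.2
finger_force: 82.5
```

The force stepped from 10 to 26 N with no further travel at TCP 109, so the flange has met the lip. One visual check before handing in.

```bash
python3 -c "
from h import *
a=snap('wrist','w7');b=snap('scene','s7')
o=np.zeros((600,800,3),np.uint8);o[:, :400]=cv2.resize(a[100:400,220:420],(400,600));o[:,400:]=cv2.resize(b[200:350,270:370],(400,600),interpolation=cv2.INTER_CUBIC);cv2.imwrite('pics/m7.png',o)
s=get_state();print(s['ft_force'],s['tool_pos'],s['opening'])
print([atd('w7',u,v) for u,v in [(298,260),(300,275),(345,262),(343,275)]])
"
```

```text
[-6.26149035e+00  2.25878995e-02  2.50045695e+01] [511.92885317 -33.68193271 109.05004541] 8.856171073756881
[array([503.1, -11.4,  96.4]), array([502.9, -18.9,  96.3]), array([524.4, -15. ,  96.7]), array([522.7, -21.6,  96.2])]
```

View pics/m7.png

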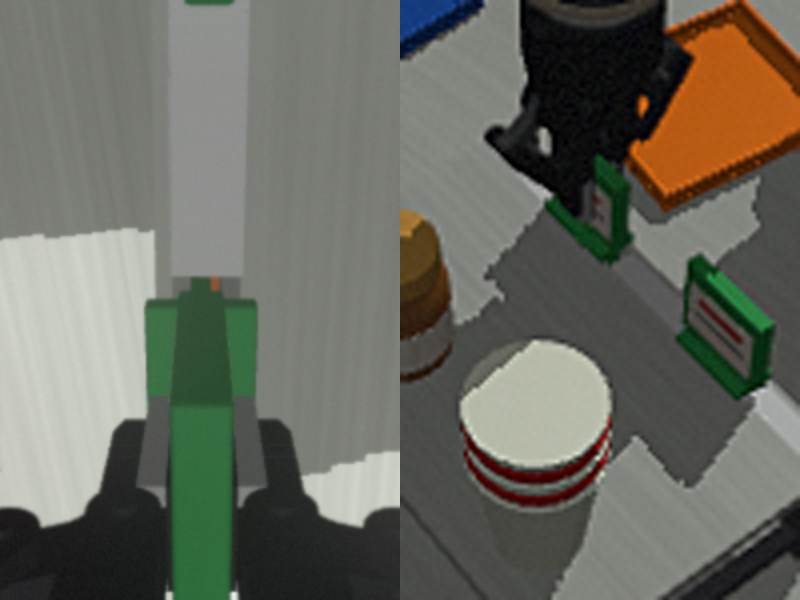

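The flange lies flush on lip and deck on both sides: its top is at 96.3 mm, against 96 expected. The cups and jar are undisturbed. Handing in.

```bash
python3 -c "
from bench import *
print(sign_off())"
```

```text
the job is handed in; nothing more can be done
None
```

The red-lid pot stands upright in the blue tray, and the label holder is in the pocket, still gripped and pressed home with about 25 N; the job is handed in at about 19 s of the 61 s allowed.

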